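Eject a glaze test block and trap it with the other finger

ROBOT

A 6-joint arm with a two-finger parallel gripper is mounted at the origin on the work surface. World frame = base frame: x ahead of the robot, y to its left, z up, the work surface at z = 0. Lengths are in mm, angles in rad, forces in N, time in s.
With the tool pointing down it reaches from about 350 to 775 mm from the base axis. Payload 7.3 kg.
Tool frame: the origin (TCP) lies on the centre line of the jaws, within the pads' length; the fingertips stand 17 mm ahead of it and the grasp point (between the pads) lies 2 mm behind it; z points along the fingers, y is the line along which they close (so a half turn about z gives the same grasp; the last joint's range is limited). The gripper opens to 92 mm and grips with 3 to 60 N. Pads are 19 mm wide; open, the fingers measure 130 mm over their backs; the gripper's body (75 mm by 190 mm) begins 47 mm behind the grasp point.
Start: joints at [0.969, 0.342, 1.524, -0, 1.275, -0.146], TCP at [231.085, 471.43, 215.541] pointing down, gripper open.
Joint ranges: [-2.53, 2.53], [-0.77, 2.02], [0.04, 2.7], [-1, 4.14], [0.28, 2.66], [-3.11, 3.11]. Speed limits (rad/s): [2.57, 2.57, 3.14, 3.14, 3.14, 3.14].

INTERFACE

Orientations are given as [roll, pitch, yaw] about the fixed x, y, z axes, in that order (R = Rz(yaw) Ry(pitch) Rx(roll)).
In Python, from plant import bot gives the robot as it stands. The module is installed in compiled form; this text tells all that it offers.
- The arm moves only by the shell command python3 -m pendant 'ROWS'. ROWS is JSON, a list of rows, each a list of 3 entries, a list of its own where there are three numbers: the shift along the world's x, y, z as a fraction of full scale, then the turn, a rotation vector about the world's x, y, z as a fraction of full scale, then the opening, from -1 (shut) to 1 (fully open), so that 0 is half open. In form: [[[tx, ty, tz], [rx, ry, rz], claw], ...]. A call has exactly 10 rows; each row shifts and turns the commanded pose from where the row before left it; what a row does not reach is not made up. Full scale, the value 1, is 30 mm for a shift and 0.12 rad for a turn. A row lasts 1/12 s, in which the tool goes at most 41.7 mm and 7.16 degrees, less where a joint would pass 70% of its speed; a pose out of reach is approached as far as the arm can. A call with a number of a shift or a turn outside -1 to 1 is refused whole. A call with a gripper value outside its range is refused whole. The fingers move at their own pace and stop on an object; the grip force is fixed at half the most. Time passes only in rows, so rows that do not move let the fingers close, or fill a call up. It gives the time, the measured TCP pose, the force, the opening and the grip force at its end, in the units of the state.
- bot.get_obs(): the state, without advancing time (a new reading comes with each control period).
- bot.capture(name): name is "scene" or "side" or "wrist"; returns the picture (480x640x3 uint8, blue, green, red); there is no depth.
- bot.camera_params(name): a dict with "fovy" (degrees; the focal length in pixels is half the picture's height over the tangent of half this angle, whatever the lens; pixels are square), "cx", "cy" (the principal point, pixels), "camera_from_world" (4x4, takes a point from world to camera coordinates). Camera axes: x right, y down, z forward; pixel columns grow to the right and rows downward; lengths in mm; the calibration is good to about 2 mm. A picture is of the moment at which its call begins: read the wrist's pose just before it. camera_params takes no time and is no camera call; for the wrist camera it gives the pose at the moment of the call.
- bot.close_job(): hands the job in; it is judged then, once.
The state is a dict: "time": time; "joint_positions": joint angles; "dq": joint speeds; "tau": joint torques, N m; "tool_pos": TCP position; "tcp_rot": TCP orientation; "contact_force": force on the tool from outside, world axes, zero at the start; "moment": the same for the moment, N m; "grip_width": finger opening in mm; "finger_force": force on a finger pad.
Only numpy, scipy, OpenCV 4.12 (cv2) and the standard library are available. Lean on these libraries where they do the work, as an engineer would, in place of code of your own. Each camera call takes 0.05 s, during which the arm holds its last target. There are 200 camera calls.

TASK

Press the orange key of the spring ejector down with one finger so that the glazed test block pops out of its place, and with the other finger stop the block in the channel, level with the key, before it slides off the open end. Do not lift the block and leave everything else where it is. Finish while still holding: one finger keeping the key down, the other keeping the block trapped in the channel.

Things in the scene. Friction and masses are not known exactly. Their poses are not given: they have to be found in the camera images.
- ejector: spring ejector fixed on a plywood board (290 x 200 x 12 mm); origin on the table, under the channel's centre line, level with the key. Its x axis runs along the channel to the grey spring housing (x 140 to 185 mm, 66 wide, top at z 55); the block is ejected along -x. y points to the orange key, z up. Board spans x -100 to 190, y -100 to 100. Numbers below are in this frame
- catch (a point): point on the channel floor's centre line level with the key: x 0, y 0, z 30 mm, axes as the ejector's. The aluminium channel is 48 mm wide inside (y -24 to 24), its walls 5 thick with tops at z 42; smooth floor at z 30 from x -30 to 140. A finger standing here, straight down, tip between z 32 and 48 mm, stops the block with its side
- open_end (a point): middle of the open end of the channel floor, x -30, y 0, z 30 mm: nothing stops the block there, it drops off once its centre passes it
- gate (a point): top centre of the steel gate that holds the block back: at rest x 72, z 39 mm (9 above the floor), 6 thick, 20 wide. It is one piece with the key and sinks into the floor as the key goes down
- pusher (a point): face of the black damped follower behind the block, at rest x 125 mm. It pushes the block along -x with about 4 N over 150 mm travel. With the gate down the block slides at about 0.1 m/s: it gets level with the key in about 0.6 s and drops off the open end about 0.7 s later unless stopped
- block: glazed test block, terracotta with a blue top and a green dot, 50 (along the channel) x 44 x 24 mm, about 0.14 kg, loose; origin under its centre. It starts on the channel floor against the gate, with its centre at x = 100 mm in the ejector's frame, top at z 54 mm
- key_pad: orange press key beside the channel, 44 mm along the channel x 34 mm across, 8 mm thick; origin at the centre of its top face, which at rest is at x 0, y 66, z 52 mm in the ejector's frame, axes as the ejector's. It moves straight down
- key (a joint): travel of the orange key, m: 0 up, 0.014 fully down, springs back up when let go. About 2 N starts it and 5.5 N takes it to the bottom (the gate's rubbing on the block adds up to 2.5 N). The gate lets the block go at 0.008 to 0.010
- spare: bystander: spare block, terracotta with a white top, 50 x 44 x 24 mm, loose on the board near its far end on the key's side; origin under its centre
- tiles: bystander: stack of three bonded green and white tiles, 50 x 50 x 24 mm, loose on the board near its far end on the side away from the key; origin under its centre
- pot: bystander: small green glass pot with white cap, 36 mm across, 45 mm high, loose on the board near its open-end edge on the side away from the key; origin under its centre
- mug: bystander: blue mug, 80 mm across plus handle, 95 mm high, loose on the table; origin under its centre
- bowl: bystander: white bowl, 130 mm across, 55 mm high, loose on the table; origin under its centre
- brushes: bystander: brass-coloured beaker of brushes, 76 mm across, 165 mm high with the brushes, loose on the table; origin under its centre
- tray: bystander: wooden tray of mosaic chips, 170 x 120 x 35 mm, loose on the table; origin under its centre

How it is judged (in metres and radians):
On the way, in this order (a step that is already met when the one before it is completed fails the run):
1. a finger presses the key down far enough to let the block go (more than 7 mm) (value of joint key above 0.007 m and contact force between the fingers and key_pad above 0.5 N), for 0.05 s.
2. the block has popped out and is stopped in the channel by a finger while the key is held down (all of step 1 and contact force between the fingers and block above 0.4 N and x of block in the frame of ejector between -0.022 and 0.065 m and height (world z) of block between 0.026 and 0.036 m and angle between block's own z axis and vertical below 0.15 rad and linear speed of block below 0.02 m/s), for 0.3 s.
At the end, for the whole second after the job is handed in: A finger holds the key over 7 mm down (over 0.5 N) and a finger bears on the block (over 0.4 N); the block is still and flat on the channel floor (4 mm, 0.15 rad), its centre between x = -22 and 65 mm in the ejector's frame: popped out by 35 mm or more, not over the open end (all of step 2); the arm keeps its last pose, push and grip.
It fails at once if the block is lifted (height (world z) of block above 0.042 m).
It fails at once if the block slides off the open end or falls from the channel (x of block in the frame of ejector below -0.032 m or height (world z) of block below 0.022 m).
It fails at once if the block is tipped over (angle between block's own z axis and vertical above 0.5 rad).
It fails at once if another object is moved by more than 20 mm or tipped (distance of any of spare, tiles, pot, mug, bowl, brushes, tray from where it was at the start of the episode above 0.02 m or angle between any of spare, tiles, pot, mug, bowl, brushes, tray's own z axis and vertical above 0.4 rad).
It also fails if it takes over 32 s, if anything falls off the work surface, if the arm or the gripper's body presses on something with over 40 N, if the wrist force passes 120 N, or if a joint passes its speed limit or range.

## Working session

There is one attempt and no reset: what is moved stays moved. The work goes in short steps, Python scripts to look and compute and a shell command to move; the robot and the scene stay as the last step left them, time stands still between calls to the robot, and variables do not carry over. Pictures are saved under pics/ and viewed, at most 10 in all, crops included, and the job is handed in when it is done.

```bash
mkdir -p pics
python3 - <<'E'
from plant import bot
import cv2
o=bot.get_obs()
print({k:o[k] for k in ("time","tool_pos","tcp_rot","contact_force","grip_width")})
for n in ("scene","side"):
    cv2.imwrite(f"pics/{n}0.png",bot.capture(n)); print(n,bot.camera_params(n))
E
```

```text
{'time': 0.0, 'tool_pos': array([230.82312304, 471.09143348, 214.86792904]), 'tcp_rot': array([-3.14012571e+00, -2.16837334e-04,  2.68583836e+00]), 'contact_force': array([-0.50698746, -0.38132713, -0.34778983]), 'grip_width': 91.93329933949863}
scene {'fovy': 48.54237851957642, 'cx': 313.74344163649374, 'cy': 247.33126620391005, 'camera_from_world': array([[ 6.41109078e-01,  7.67419941e-01, -6.76631163e-03,
        -3.59819906e+02],
       [ 4.65398761e-01, -3.95778289e-01, -7.91683990e-01,
        -2.03255607e+02],
       [-6.10232040e-01,  5.04406760e-01, -6.10893344e-01,
         1.75325498e+03],
       [ 0.00000000e+00,  0.00000000e+00,  0.00000000e+00,
         1.00000000e+00]])}
side {'fovy': 57.212722925438335, 'cx': 323.1941544741618, 'cy': 250.49192313615148, 'camera_from_world': array([[-9.95580520e-01, -9.37904291e-02, -4.77317841e-03,
         5.47814579e+02],
       [-5.41432826e-02,  6.14772163e-01, -7.86844135e-01,
         6.01195512e+01],
       [ 7.67328663e-02, -7.83108258e-01, -6.17133311e-01,
         1.02763892e+03],
       [ 0.00000000e+00,  0.00000000e+00,  0.00000000e+00,
         1.00000000e+00]])}
```

View pics/scene0.png

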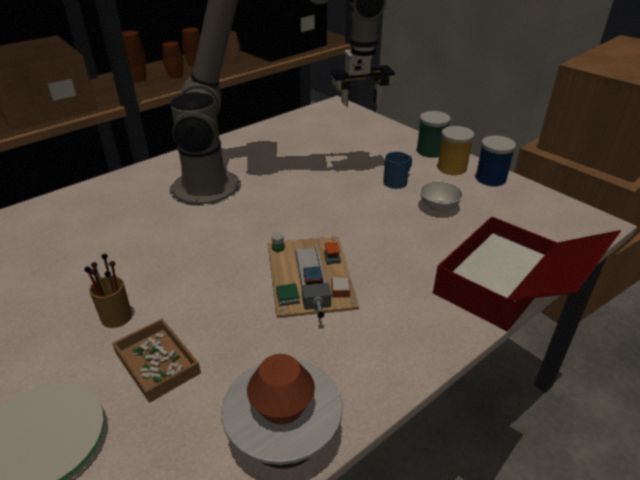

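View pics/side0.png

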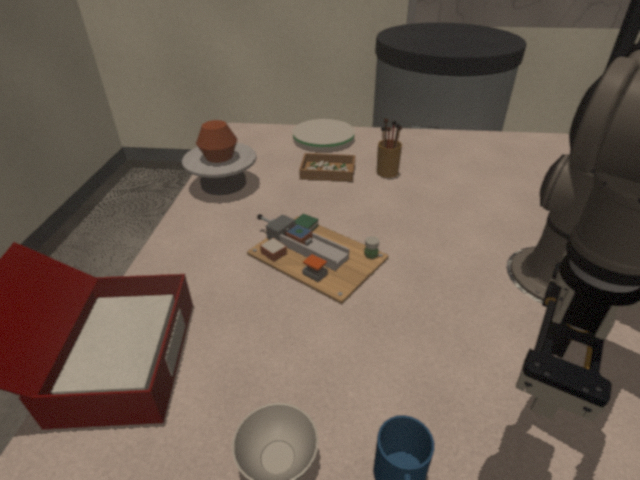

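The scene picture shows the board around (310,275), with the key at (332,248) and the block at (313,273). In the side picture the board is around (318,255), with the key at (315,265). I'll enlarge both.

Run:
```python
import cv2
for n,(x,y,w,h) in {"scene":(250,225,120,90),"side":(240,205,160,100)}.items():
    s=6 if n=="scene" else 5
    im=cv2.imread(f"pics/{n}0.png")[y:y+h,x:x+w]
    im=cv2.convertScaleAbs(cv2.resize(im,None,fx=s,fy=s,interpolation=cv2.INTER_CUBIC),alpha=1.5)
    cv2.imwrite(f"pics/{n}0c.png",im)
```

```text
(no output)
```

View pics/scene0c.png

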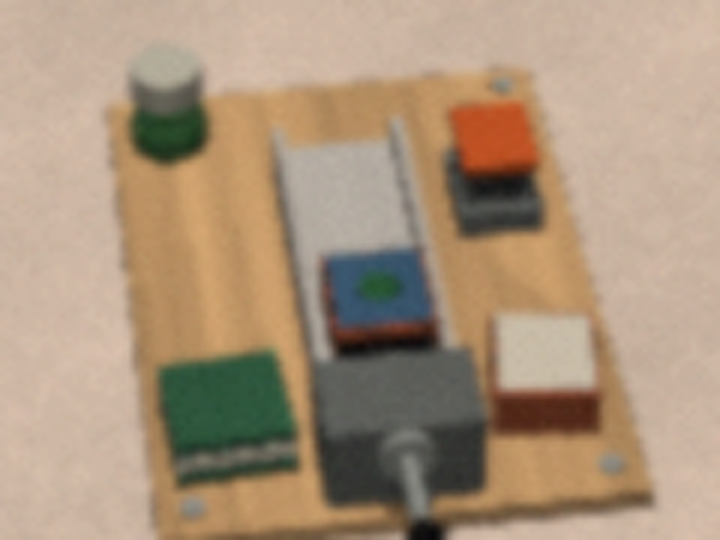

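View pics/side0c.png

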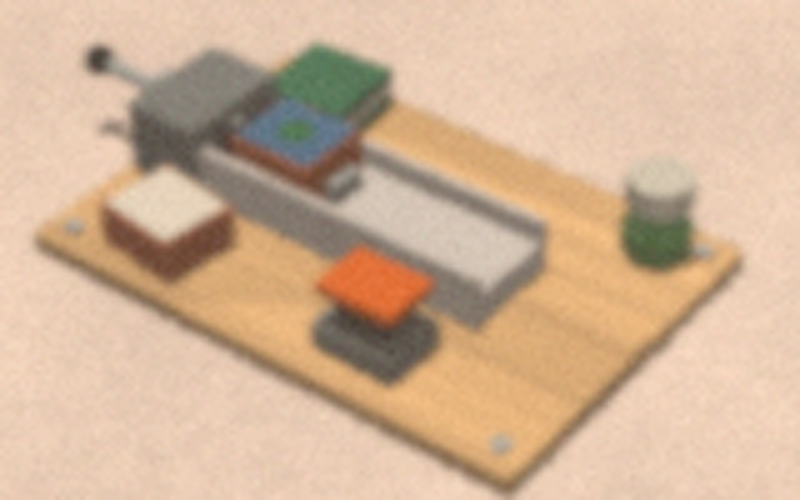

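```bash
cat > h.py <<'E'
import numpy as np
from scipy.optimize import least_squares
from plant import bot
def P(c,X):
    f=240/np.tan(np.radians(c['fovy'])/2); q=np.atleast_2d(X)@c['camera_from_world'][:3,:3].T+c['camera_from_world'][:3,3]
    return np.c_[f*q[:,0]/q[:,2]+c['cx'],f*q[:,1]/q[:,2]+c['cy']]
E
python3 - <<'E'
from h import *
S,D=bot.camera_params("scene"),bot.camera_params("side")
a=lambda u,v:np.array([(u+.5)/6-.5+250,(v+.5)/6-.5+225])
b=lambda u,v:np.array([(u+.5)/5-.5+240,(v+.5)/5-.5+205])
pts={"key":((494,137),(376,286),(0,66,52)),"dot":((379,286),(296,130),(100,0,54)),"ok":((527,72),(510,484),(-100,100,12)),
"oa":((108,108),(743,255),(-100,-100,12)),"fk":((652,500),(38,237),(190,100,12))}
for n,(p,q,l) in pts.items():
    r=least_squares(lambda X:np.r_[P(S,X)[0]-a(*p),P(D,X)[0]-b(*q)],[450,0,30])
    print(n,r.x.round(1),r.fun.round(2))
L=np.array([v[2] for v in pts.values()],float)
def W(t):
    c,s=np.cos(t[2]),np.sin(t[2]); return np.c_[t[0]+c*L[:,0]-s*L[:,1],t[1]+s*L[:,0]+c*L[:,1],L[:,2]]
A=np.array([a(*v[0]) for v in pts.values()]);B=np.array([b(*v[1]) for v in pts.values()])
r=least_squares(lambda t:np.r_[P(S,W(t))-A,P(D,W(t))-B].ravel(),[450,0,0.1])
r2=[least_squares(lambda t:np.r_[P(S,W(t))-A,P(D,W(t))-B].ravel(),[450,0,y]) for y in (-2,-1,0,1,2)]
r=min(r2,key=lambda r:r.cost)
print(r.x,r.cost,r.fun.reshape(-1,2).round(1).tolist())
E
```

```text
key [565.2  57.   48.3] [-0.78 -0.47 -0.66  0.42]
dot [616.6 -51.2  54.7] [-0.68 -0.42 -0.66  0.43]
ok [498.5 137.2   8.1] [-0.8  -0.49 -0.6   0.39]
oa [394.3 -30.7   8.5] [-0.44 -0.36 -0.38  0.31]
fk [744.5 -16.5   5.7] [-1.18 -0.52 -1.17  0.59]
[531.2849705    1.17522066  -0.55959219] 12.318207501525505 [[-0.5, -1.4], [-1.1, -0.2], [-0.0, -1.7], [-0.6, -1.5], [-0.3, -2.5], [-1.2, -0.8], [-0.4, 0.5], [-1.1, -0.4], [0.1, -0.8], [-2.0, -1.0]]
```

```bash
python3 -m pendant '[[[0.53,-0.74,0],[0,0,-0.043],0],[[0.53,-0.74,0],[0,0,-0.043],0],[[0.53,-0.74,0],[0,0,-0.043],0],[[0.53,-0.74,0],[0,0,-0.043],0],[[0.53,-0.74,0],[0,0,-0.043],0],[[0.53,-0.74,0],[0,0,-0.043],0],[[0.53,-0.74,0],[0,0,-0.043],0],[[0.53,-0.74,0],[0,0,-0.043],0],[[0.53,-0.74,0],[0,0,-0.043],0],[[0.53,-0.74,0],[0,0,-0.043],0]]'
python3 -m pendant '[[[0.53,-0.74,-0.2],[0,0,-0.043],0],[[0.53,-0.74,-0.2],[0,0,-0.043],0],[[0.53,-0.74,-0.2],[0,0,-0.043],0],[[0.53,-0.74,-0.2],[0,0,-0.043],0],[[0.53,-0.74,-0.2],[0,0,-0.043],0],[[0.53,-0.74,-0.2],[0,0,-0.043],0],[[0.53,-0.74,-0.2],[0,0,-0.043],0],[[0.53,-0.74,-0.2],[0,0,-0.043],0],[[0.53,-0.74,-0.2],[0,0,-0.043],0],[[0.53,-0.74,-0.2],[0,0,-0.043],0]]'
python3 - <<'E'
from h import *
import cv2
c=bot.camera_params("wrist"); im=bot.capture("wrist"); o=bot.get_obs()
print(o["tool_pos"],o["tcp_rot"],o["time"],o["grip_width"])
t=np.array([531.3,1.2]);y=-.56;R=np.array([[np.cos(y),-np.sin(y)],[np.sin(y),np.cos(y)]])
for l in [(0,66,52),(100,0,54),(-30,24,42),(-30,-24,42),(-100,100,12)]:
    w=np.r_[t+R@np.array(l[:2]),l[2]]; p=P(c,w)[0]; print(l,p.round(0))
    if abs(p).max()<3000: cv2.circle(im,tuple(int(v) for v in p),4,(255,0,255),1)
cv2.imwrite("pics/w1.png",cv2.convertScaleAbs(im,alpha=1.4))
np.save("w1cam.npy",c,allow_pickle=True)
E
```

```text
time: 0.93
tool_pos: [390.4, 248.2, 215.3]
tcp_rot: [-3.141, -0.0, 2.634]
contact_force: [0.1, 0.4, -0.6]
grip_width: 46.0
finger_force: 0.0
time: 1.77
tool_pos: [549.4, 26.2, 154.8]
tcp_rot: [-3.141, -0.001, 2.582]
contact_force: [-0.2, 0.5, 0.3]
grip_width: 45.6
finger_force: 0.0
[551.79613646  22.26579725 153.61173929] [-3.13995932e+00  1.19758892e-03  2.57964222e+00] 1.8167 45.88890275109897
(0, 66, 52) [364. 235.]
(100, 0, 54) [276. 359.]
(-30, 24, 42) [306. 193.]
(-30, -24, 42) [241. 193.]
(-100, 100, 12) [406.  96.]
```

View pics/w1.png

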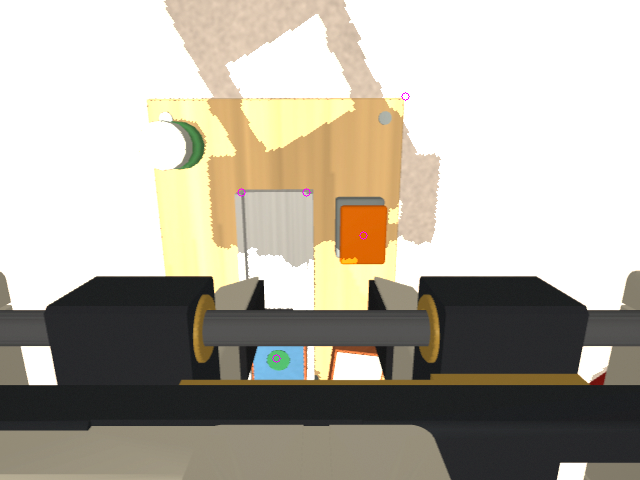

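The wrist picture confirms the model. The projected key centre (364,235), block dot (276,359) and channel end corners (241/306,193) all land on their features within about 2 px. I'll let the arm settle while descending to just above the key.

```bash
python3 -m pendant '[[[0,0.06,-0.3],[0,0,0],0],[[0,0,-0.3],[0,0,0],0],[[0,0,-0.3],[0,0,0],0],[[0,0,-0.3],[0,0,0],0],[[0,0,-0.3],[0,0,0],0],[[0,0,-0.3],[0,0,0],0],[[0,0,0],[0,0,0],0],[[0,0,0],[0,0,0],0],[[0,0,0],[0,0,0],0],[[0,0,0],[0,0,0],0]]'
python3 - <<'E'
from h import *
o=bot.get_obs();print(o["tool_pos"],o["tcp_rot"],o["contact_force"])
p=o["tool_pos"][:2]-[531.3,1.2];y=.56
print("TCP in ejector",np.array([[np.cos(y),-np.sin(y)],[np.sin(y),np.cos(y)]])@p)
E
```

```text
time: 2.65
tool_pos: [549.5, 29.3, 102.1]
tcp_rot: [3.141, 0.001, 2.583]
contact_force: [0.0, -0.4, 0.1]
grip_width: 45.6
finger_force: 0.0
[549.52457433  29.26396338 102.09992901] [3.14092101e+00 1.10148146e-03 2.58268333e+00] [ 0.03378162 -0.40400766  0.09243196]
TCP in ejector [ 0.53367374 33.45797875]
```

```bash
python3 -m pendant '[[[0,0,-0.2],[0,0,0],0],[[0,0,-0.2],[0,0,0],0],[[0,0,-0.2],[0,0,0],0],[[0,0,-0.2],[0,0,0],0],[[0,0,-0.1],[0,0,0],0],[[0,0,-0.1],[0,0,0],0],[[0,0,0],[0,0,0],0],[[0,0,0],[0,0,0],0],[[0,0,0],[0,0,0],0],[[0,0,0],[0,0,0],0]]'
python3 -m pendant '[[[0,0,-0.05],[0,0,0],0],[[0,0,-0.05],[0,0,0],0],[[0,0,-0.05],[0,0,0],0],[[0,0,-0.05],[0,0,0],0],[[0,0,0],[0,0,0],0],[[0,0,0],[0,0,0],0],[[0,0,0],[0,0,0],0],[[0,0,0],[0,0,0],0],[[0,0,0],[0,0,0],0],[[0,0,0],[0,0,0],0]]'
```

```text
time: 3.48
tool_pos: [549.3, 29.2, 71.8]
tcp_rot: [3.141, 0.001, 2.583]
contact_force: [0.3, 0.3, -0.8]
grip_width: 45.9
finger_force: 0.0
time: 4.32
tool_pos: [549.1, 29.2, 65.6]
tcp_rot: [3.141, 0.0, 2.583]
contact_force: [-0.7, -0.2, 0.2]
grip_width: 46.2
finger_force: 0.0
```

```bash
python3 -m pendant '[[[0,0,-0.05],[0,0,0],0],[[0,0,-0.05],[0,0,0],0],[[0,0,0],[0,0,0],0],[[0,0,0],[0,0,0],0],[[0,0,0],[0,0,0],0],[[0,0,0],[0,0,0],0],[[0,0,0],[0,0,0],0],[[0,0,0],[0,0,0],0],[[0,0,0],[0,0,0],0],[[0,0,0],[0,0,0],0]]'
python3 - <<'E'
from h import *
import cv2
a=cv2.resize(bot.capture("side")[200:310,240:400],None,fx=5,fy=5,interpolation=3)
cv2.imwrite("pics/s2.png",cv2.convertScaleAbs(a,alpha=1.7));o=bot.get_obs();print(o["contact_force"],o["moment"])
E
```

```text
time: 5.15
tool_pos: [549.1, 29.2, 62.6]
tcp_rot: [3.141, 0.0, 2.583]
contact_force: [-0.0, 0.1, -0.6]
grip_width: 46.2
finger_force: 0.0
[-0.64080058 -0.73869909 -0.12484993] [0.0227517  0.01714128 0.00704166]
```

View pics/s2.png

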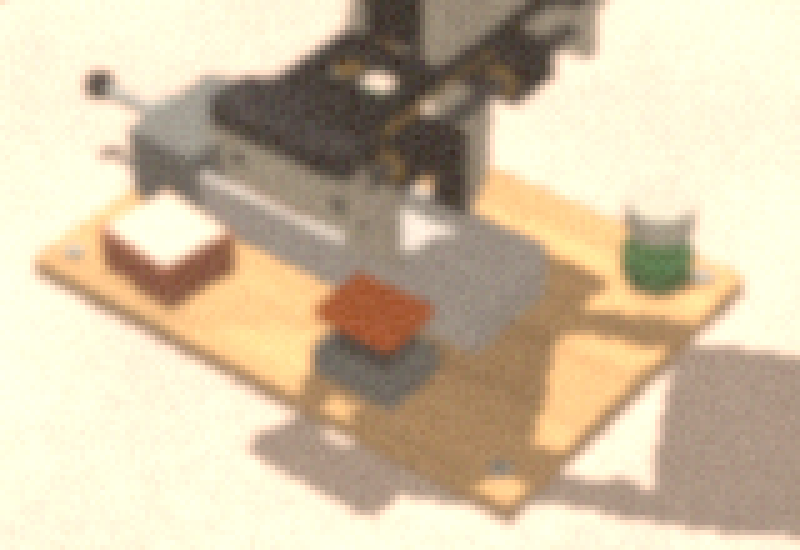

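The side view shows the key unmoved, with its back corner at (363,270). A light finger shape ends near (372,255). I'll project the expected fingertip positions onto this picture.

Run:
```python
from h import *
import cv2
D=bot.camera_params("side"); t=np.array([531.3,1.2]);y=-.56;R=np.array([[np.cos(y),-np.sin(y)],[np.sin(y),np.cos(y)]])
im=cv2.imread("pics/s2.png")
def box(Y,z0,z1,col):
    for z in (z0,z1):
        q=np.array([np.r_[t+R@np.array([a,b]),z] for a,b in [(-9.5,Y[0]),(9.5,Y[0]),(9.5,Y[1]),(-9.5,Y[1])]])
        p=((P(D,q)-[240,200]+.5)*5-.5).astype(int); cv2.polylines(im,[p],True,col,1); print(Y,z,p.tolist())
box((56.5,75.5),45.6,90,(255,0,255)); box((-9.5,9.5),45.6,90,(255,128,0))
cv2.imwrite("pics/s3.png",im)
```

```text
(56.5, 75.5) 45.6 [[399, 315], [366, 299], [340, 320], [373, 336]]
(56.5, 75.5) 90 [[398, 237], [365, 222], [338, 242], [371, 258]]
(-9.5, 9.5) 45.6 [[485, 244], [453, 229], [429, 248], [461, 263]]
(-9.5, 9.5) 90 [[486, 167], [453, 153], [428, 172], [462, 187]]
```

View pics/s3.png

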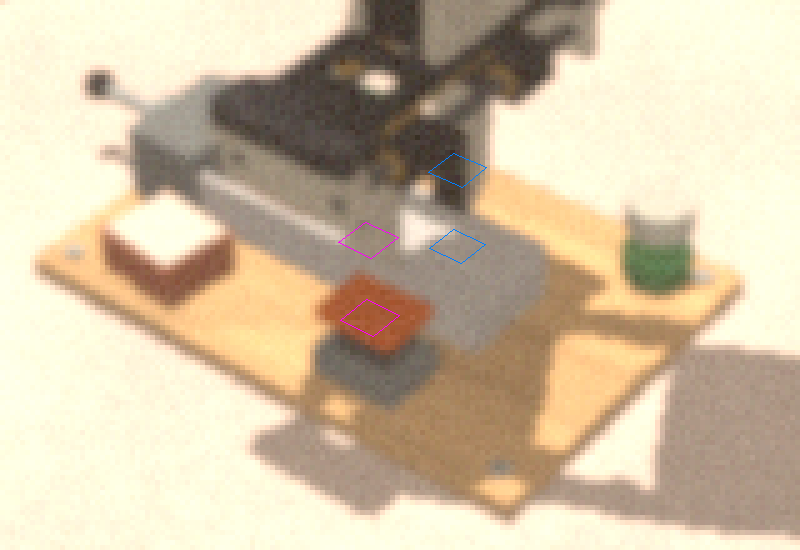

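The fingertips look higher or further away than modelled: the key finger ends near (375,252) and the catch finger near (460,210). I'll check with a second view.

Run:
```python
from h import *
import cv2
def crop(n,x,y):
    a=cv2.resize(bot.capture(n)[y:y+100,x:x+80],None,fx=5,fy=5,interpolation=3)
    return np.uint8(255*np.clip(a/255*1.5,0,1)**.6)
cv2.imwrite("pics/m1.png",np.hstack([crop("scene",280,190),crop("side",290,190)]))
```

```text
(no output)
```

View pics/m1.png

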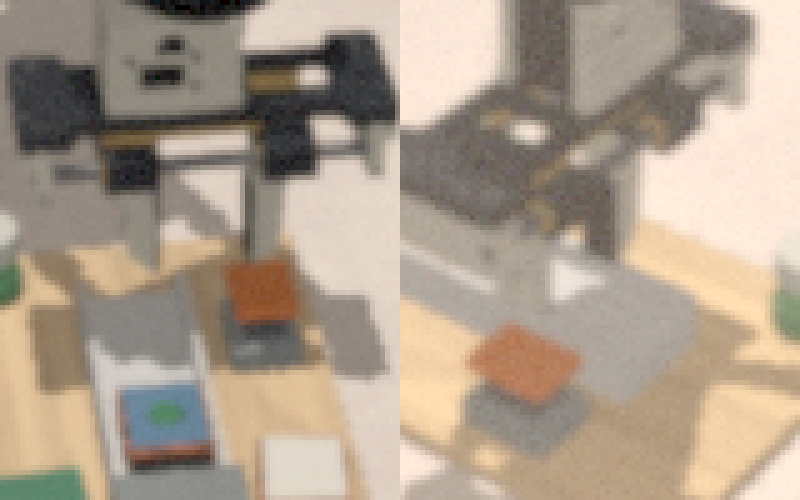

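Run:
```python
from h import *
S,D=bot.camera_params("scene"),bot.camera_params("side")
a=lambda u,v:np.array([(u+.5)/5-.5+280,(v+.5)/5-.5+190]); b=lambda u,v:np.array([(u+.5)/5-.5+290,(v+.5)/5-.5+190])
y=-.56;R=np.array([[np.cos(y),-np.sin(y)],[np.sin(y),np.cos(y)]])
for n,p,q in [("keyfinger",(263,256),(133,300)),("catch",(143,265),(215,258)),("key",(263,291),(125,362))]:
    r=least_squares(lambda X:np.r_[P(S,X)[0]-a(*p),P(D,X)[0]-b(*q)],[550,0,30]); print(n,r.x.round(1),r.fun.round(1),(R.T@(r.x[:2]-[531.3,1.2])).round(1))
o=bot.get_obs(); print(o["tool_pos"],o["time"])
```

```text
keyfinger [565.4  51.6  76.4] [-2.5 -1.5 -2.1  1.4] [ 2.1 60.8]
catch [529.4   5.1  69.7] [-0.9 -0.7 -0.8  0.6] [-3.7  2.4]
key [565.9  57.1  47.6] [-0.9 -0.5 -0.7  0.5] [-0.4 65.7]
[549.10078689  29.22485316  62.55745378] 5.3
```

The fingers are laterally correct, at y≈61 and y≈2, x≈0. But the tips stand at z≈70–76, about 25 mm higher than the stated tool length implies. I'll go on down guarded, using the force.

```bash
python3 -m pendant '[[[0,0,-0.08],[0,0,0],0],[[0,0,-0.08],[0,0,0],0],[[0,0,-0.08],[0,0,0],0],[[0,0,-0.08],[0,0,0],0],[[0,0,-0.08],[0,0,0],0],[[0,0,0],[0,0,0],0],[[0,0,0],[0,0,0],0],[[0,0,0],[0,0,0],0],[[0,0,0],[0,0,0],0],[[0,0,0],[0,0,0],0]]'
```

```text
time: 6.13
tool_pos: [549.2, 29.2, 50.7]
tcp_rot: [3.141, 0.0, 2.583]
contact_force: [0.5, -0.3, 0.6]
grip_width: 45.7
finger_force: 0.0
```

```bash
python3 -m pendant '[[[0,0,-0.06],[0,0,0],0],[[0,0,-0.06],[0,0,0],0],[[0,0,0],[0,0,0],0],[[0,0,0],[0,0,0],0],[[0,0,0],[0,0,0],0],[[0,0,0],[0,0,0],0],[[0,0,0],[0,0,0],0],[[0,0,0],[0,0,0],0],[[0,0,0],[0,0,0],0],[[0,0,0],[0,0,0],0]]'
python3 - <<'E'
from h import *
import cv2
def crop(n,x,y):
    a=cv2.resize(bot.capture(n)[y:y+100,x:x+80],None,fx=5,fy=5,interpolation=3)
    return np.uint8(255*np.clip(a/255*1.5,0,1)**.6)
cv2.imwrite("pics/m2.png",np.hstack([crop("scene",280,190),crop("side",290,190)]));print(bot.get_obs()["contact_force"])
E
```

```text
time: 6.97
tool_pos: [549.1, 29.2, 47.0]
tcp_rot: [3.141, 0.0, 2.583]
contact_force: [0.6, 0.4, 0.2]
grip_width: 46.1
finger_force: 0.0
[ 0.10732876 -0.07131988 -0.08804091]
```

View pics/m2.png

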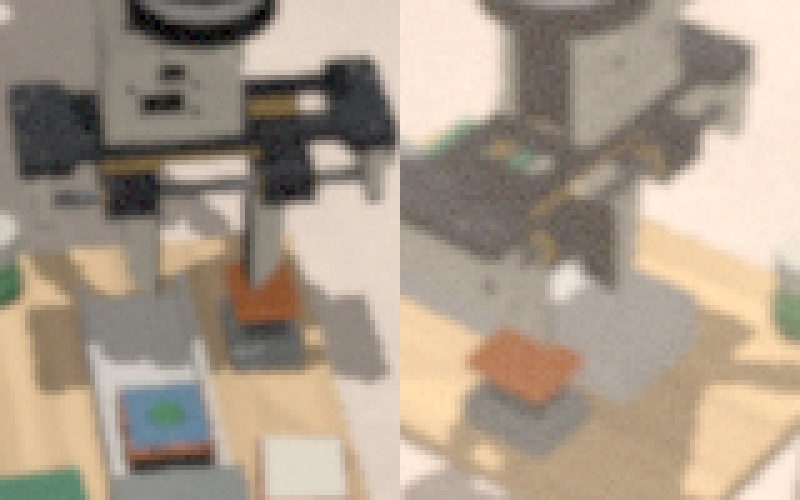

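The key finger tip is now just over the key, at scene (262,288) against the key centre at (263,291). The catch finger stands above the channel, so I'll continue in small guarded steps.

```bash
python3 -m pendant '[[[0,0,-0.05],[0,0,0],0],[[0,0,-0.05],[0,0,0],0],[[0,0,0],[0,0,0],0],[[0,0,0],[0,0,0],0],[[0,0,0],[0,0,0],0],[[0,0,0],[0,0,0],0],[[0,0,0],[0,0,0],0],[[0,0,0],[0,0,0],0],[[0,0,0],[0,0,0],0],[[0,0,0],[0,0,0],0]]'
python3 -m pendant '[[[0,0,-0.05],[0,0,0],0],[[0,0,-0.05],[0,0,0],0],[[0,0,0],[0,0,0],0],[[0,0,0],[0,0,0],0],[[0,0,0],[0,0,0],0],[[0,0,0],[0,0,0],0],[[0,0,0],[0,0,0],0],[[0,0,0],[0,0,0],0],[[0,0,0],[0,0,0],0],[[0,0,0],[0,0,0],0]]'
```

```text
time: 7.9
tool_pos: [549.1, 29.2, 44.0]
tcp_rot: [3.142, 0.0, 2.583]
contact_force: [-0.5, -0.2, 0.3]
grip_width: 46.1
finger_force: 0.0
time: 8.73
tool_pos: [549.1, 29.2, 41.0]
tcp_rot: [3.142, 0.0, 2.583]
contact_force: [-1.1, 0.5, -0.4]
grip_width: 45.6
finger_force: 0.1
```

```bash
python3 -m pendant '[[[0,0,-0.05],[0,0,0],0],[[0,0,-0.05],[0,0,0],0],[[0,0,0],[0,0,0],0],[[0,0,0],[0,0,0],0],[[0,0,0],[0,0,0],0],[[0,0,0],[0,0,0],0],[[0,0,0],[0,0,0],0],[[0,0,0],[0,0,0],0],[[0,0,0],[0,0,0],0],[[0,0,0],[0,0,0],0]]'
```

```text
time: 9.57
tool_pos: [549.1, 29.2, 38.0]
tcp_rot: [3.141, 0.0, 2.583]
contact_force: [0.3, -0.3, 3.1]
grip_width: 46.0
finger_force: 1.3
```

Contact: 3.1 N at TCP z 38, so the key top is at TCP z≈40. I'll press about 11.5 mm more.

```bash
python3 -m pendant '[[[0,0,-0.08],[0,0,0],0],[[0,0,-0.08],[0,0,0],0],[[0,0,-0.08],[0,0,0],0],[[0,0,-0.08],[0,0,0],0],[[0,0,-0.06],[0,0,0],0],[[0,0,0],[0,0,0],0],[[0,0,0],[0,0,0],0],[[0,0,0],[0,0,0],0],[[0,0,0],[0,0,0],0],[[0,0,0],[0,0,0],0]]'
```

```text
time: 10.4
tool_pos: [549.1, 29.3, 26.9]
tcp_rot: [3.141, 0.0, 2.582]
contact_force: [-2.6, -0.3, 9.9]
grip_width: 45.9
finger_force: 5.9
```

```bash
python3 -m pendant '[[[0,0,0],[0,0,0],0],[[0,0,0],[0,0,0],0],[[0,0,0],[0,0,0],0],[[0,0,0],[0,0,0],0],[[0,0,0],[0,0,0],0],[[0,0,0],[0,0,0],0],[[0,0,0],[0,0,0],0],[[0,0,0],[0,0,0],0],[[0,0,0],[0,0,0],0],[[0,0,0],[0,0,0],0]]'
python3 - <<'E'
from h import *
import cv2
def crop(n,x,y):
    a=cv2.resize(bot.capture(n)[y:y+100,x:x+80],None,fx=5,fy=5,interpolation=3)
    return np.uint8(255*np.clip(a/255*1.5,0,1)**.6)
cv2.imwrite("pics/m3.png",np.hstack([crop("scene",280,205),crop("side",290,200)]));o=bot.get_obs();print(o["contact_force"],o["tool_pos"],o["finger_force"])
y=-.56;R=np.array([[np.cos(y),-np.sin(y)],[np.sin(y),np.cos(y)]]);c=bot.camera_params("scene")
for x in (34,100):
    w=np.r_[np.array([531.3,1.2])+R@[x,0],54]; print(x,((P(c,w)[0]-[280,205]+.5)*5).round())
E
```

```text
time: 11.23
tool_pos: [549.2, 29.3, 27.0]
tcp_rot: [3.141, 0.0, 2.582]
contact_force: [-2.1, 0.3, 8.8]
grip_width: 45.9
finger_force: 5.8
[-2.78483671 -0.20468772  9.28959369] [549.13362962  29.26625673  26.95073697] 5.816073983442038
34 [144. 256.]
100 [161. 338.]
```

View pics/m3.png

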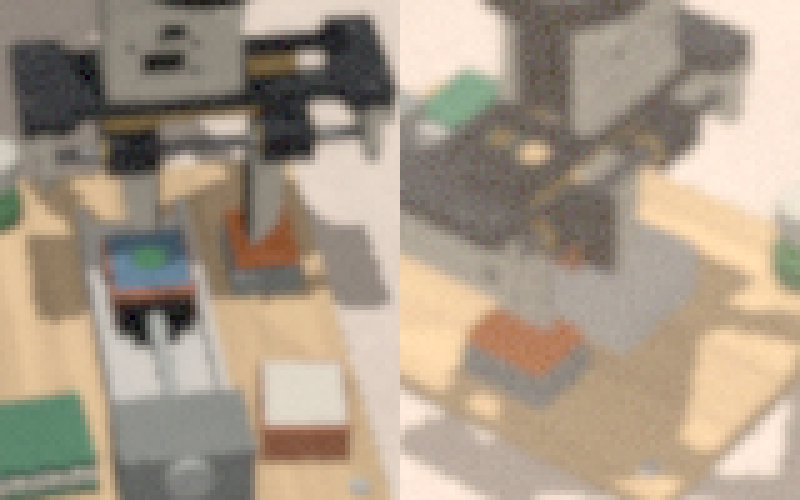

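The block is out: its dot at (148,258) matches the predicted (144,256) for x=34 mm. It rests against the catch finger, the pusher is behind it, and the key is down. The forces are steady at about 9 N on the key and 2.3 N on the block, so I'm handing in.

```bash
python3 -c "
from plant import bot
print(bot.close_job())"
```

```text
the job is handed in; nothing more can be done
None
```

I handed the job in with the key held down and the block trapped in the channel against the other finger at about x = 34 mm; the hand-in gave no verdict, so I don't know the score.

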